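# Raise the stirrer cassette out of its push dispenser and serve it on the tray

## Task

Bring the stirrers to the serving tray: slide the dispenser's lid fully open, press its lever right down to the stop so that the stirrer cassette stays up when you let the lever go, then lift the cassette out and set it down upright and flat on the round tray beside the mug. The lever needs a full press but must not be rammed, the cassette must not be dropped, and the mug and the other kitchen things stay where they are.

Things in the scene. Friction and masses are not known exactly. Their poses are not given: they have to be found in the camera images.
- dispenser: Steel stirrer dispenser fixed to the shelf, long and narrow: 59 mm wide along its x, 240 mm long along its y (from -62 to +179 mm), 79 mm high. Origin on the shelf under the centre of the well; z up. The well is an open-topped pocket 49 x 115 mm (x, y), its floor 27 mm above the shelf, with an ejector hole. The lever sticks out at the -y end; the lid slides to +y over the rear housing.
- lid_rib (a point): Centre of the upright thumb rib on the black slide lid: 56 mm across the dispenser (its x), 10 mm thick (its y), 16 mm high, from 86 mm (lid's top face) to 102 mm above the shelf. It stands near the lid's -y end. The lid is 76 mm wide and 128 mm long; shut, it covers the well. To open it, push the rib along the dispenser's +y.
- lid (a joint): How far the lid has slid open along the dispenser's +y, m: 0 shut, 0.126 at its stop (fully open). Right at the start it must be forced over a sprung ridge (about 8 to 13 N within the first 5 mm); after that it slides with 1 to 2 N and stays where it is left.
- lever_pad (a point): Centre of the top face of the lever's rubber-faced paddle (50 mm wide, 50 mm long along y). It pivots about the dispenser's x, at y = -66 mm, 22 mm up; its centre is 65 mm out from the pivot. At rest the paddle slopes 24 degrees up and outwards, its centre some 54 mm above the shelf; pressed to the stop it slopes 4 degrees down, its centre some 23 mm above the shelf.
- lever (a joint): Lever angle, rad: 0 at rest, 0.489 at its stop; a spring returns it. It takes 3 N at first, 7 to 10 N near the stop; 12 to 20 N at the stop is ample. It lifts a plate that pushes the cassette up by 32 mm through the ejector hole. Only in the last 1 to 2 mm of paddle travel do catches snap in under the cassette: it then stays 30 mm up when the lever is let go. After a shorter press it sinks back.
- cassette_center (a point): Centre (half-way up) of the loose grey plastic cassette, a tray full of white stirrers: 46 mm wide (its x), 112 mm long (its y), 50 mm high, about 0.15 kg, z up. At the start it lies in the well, its top 2 mm below the rim, under the lid; its x and y are those of the dispenser. Raised and caught, its top stands about 28 mm over the dispenser's top face, where it can be gripped across its width.
- tray_floor (a point): Centre of the top of the floor of the round wooden tray, fixed to the shelf: 270 mm over all, floor 6 mm above the shelf, inside radius 122 mm, rim 16 mm high.
- mug: Red enamel mug standing on the tray near the rim: 82 mm across, 88 mm high, handle on its +y side reaching some 35 mm out. Origin under its centre.
- dripper: White ceramic dripper on its base, 116 mm across, 127 mm high. Bystander; origin under its centre.
- sugar_jar: Glass sugar jar with steel lid, 86 mm across, 135 mm high. Bystander; origin under its centre.
- canister: Metal coffee canister with wooden lid, 100 mm across, 150 mm high. Bystander; origin under its centre.
- milk_jug: Steel milk jug, 90 mm across, 105 mm high. Bystander; origin under its centre.
- filter_box: Open cardboard box of paper filters, 50 x 150 mm, up to 145 mm high with its flap. Bystander; origin under its centre.
- spoon: Steel spoon, 170 mm long, lying on the shelf. Bystander; origin near its middle.
Things that resemble listed ones, but are neither listed nor needed, are in the scene too. Of the things like the mug, leave any that is yellow; of the rest the larger one is meant.

How it is judged:
By the outcome, as a careful person would: the job done as asked, in the order asked, and still so for the second after the job is handed in, with the robot touching nothing.
It also fails if it takes over 56 s, if anything falls off the work surface, if the arm or the gripper's body presses on something with over 40 N, if the wrist force passes 120 N, or if a joint passes its speed limit or range.

## Robot

A 6-joint arm with a two-finger parallel gripper is mounted at the origin on the work surface. World frame = base frame: x ahead of the robot, y to its left, z up, the work surface at z = 0. Lengths are in mm, angles in rad, forces in N, time in s.
With the tool pointing down it reaches from about 275 to 1000 mm from the base axis. Payload 8.4 kg.
Tool frame: the origin (TCP) lies midway between the tips of the shut fingers; the grasp point (between the pads) lies r.grip_point_offset behind it (r.grip_point_offset is the distance from the TCP to the grasp point, in mm); z points along the fingers, y is the direction in which the jaws open and shut (so a half turn about z gives the same grasp; the last joint's range is limited). The gripper opens to 85 mm and grips with 20 to 120 N. Pads are 22 mm wide; open, the fingers measure 114 mm over their backs; the gripper's body (76 mm by 85 mm) begins 54 mm behind the grasp point. The pads swing forward as they close: fully open they stand 13 mm farther back than shut.
Start: joints at [1.222, 0.353, 1.633, -0, 1.155, -0.002], TCP at [212.43, 587.794, 231.281] pointing down, gripper open.
Joint ranges: [-2.63, 2.63], [-0.92, 2.1], [0.06, 2.66], [-1.3, 4.44], [0, 2.69], [-3.02, 3.02]. Speed limits (rad/s): [2.22, 2.22, 2.79, 3.14, 3.14, 3.14].

## Interface

Orientations are given as [roll, pitch, yaw] about the fixed x, y, z axes, in that order (R = Rz(yaw) Ry(pitch) Rx(roll)).
In Python, from rig import r gives the robot as it stands.
- The arm moves only by the tool move_arm, never from a script. Its argument "targets" is one flat list of numbers, 5 for each row, row after row: the gripper's target within -1 to 1 (fully open at 1, half-way at 0, shut at -1), then the shift along the tool's x, y, z in cm, then the turn about the tool's z in degrees. In form: [gripper, tx, ty, tz, turn, gripper, tx, ty, tz, turn, ...]. A call has 1 to 10 rows; each row is the pose to reach, as a shift and turn from the pose commanded when the call began, along the tool's axes at that moment; what a row does not reach only later rows make up. A row lasts 1/10 s, in which the tool goes at most 50 mm and 8.59 degrees, less where a joint would pass 70% of its speed; a pose out of reach is approached as far as the arm can. A call with a gripper value outside its range is refused whole. The fingers move at their own pace and stop on an object; "squeeze" is the grip in N (left out, the last holds). Time passes only in rows, so rows that repeat a pose let the fingers close. It gives the time, the measured TCP pose, the force and the opening at its end, in the units of the state.
- r.sense(): the state, without advancing time (a new reading comes with each control period).
- r.grab_frame(name): name is "side" or "top" or "wrist"; returns a dict with "img" (480x640x3 uint8, blue, green, red), "K" (3x3 intrinsics, pixels), "world_to_cam" (4x4, takes a point from world to camera coordinates). Camera axes: x right, y down, z forward; pixel columns grow to the right and rows downward; lengths in mm; the calibration is good to about 2 mm. A picture is of the moment at which its call begins. There is no depth.
- r.sign_off(): hands the job in, once; it reports no verdict.
Trained networks look in a picture, given as the dict that the camera call returned (one of the last four; its "shot" number tells which), for a name from the list of things; names that differ only in an ending like _2 or _b are one class to them, and where a whole thing is asked for, a point or a joint stands for the part that bears it (a point fixed in the world has none). Each returns a list of dicts, best first, with "conf" (0 to 1); they miss things now and then, are a little off and sometimes report something else, mostly with a low value. They report only what shows in the picture. A call takes as long as a camera call. They do not tell look-alikes from the thing itself.
- r.outline_of(picture, thing): "region" (480x640 bool, what is visible of it).
- r.mark_of(picture, thing): "position" ([x, y, z] in mm, in world coordinates, good to about 4 mm: a listed point, or the origin of a listed thing).
The state is a dict: "clock": time; "qpos": joint angles; "qvel": joint speeds; "joint_efforts": joint torques, N m; "eef_pos": TCP position; "tcp_rot": TCP orientation; "contact_force": force on the tool from outside, world axes, zero at the start; "wrist_torque": the same for the moment, N m; "opening": opening from 0.0 (shut) to 1.0 (fully open).
Only numpy, scipy, OpenCV 4.12 (cv2) and the standard library are available. Lean on these libraries where they do the work, as an engineer would, in place of code of your own. Each camera call takes 0.05 s, during which the arm holds its last target.

## Working session

There is one attempt and no reset: what is moved stays moved. The work goes in short steps, Python scripts to look and compute and a tool call to move; the robot and the scene stay as the last step left them, time stands still between calls to the robot, and variables do not carry over. Pictures are saved under pics/ and viewed, and the job is handed in when it is done.

Besides the shell and the picture viewer there is one more tool, called after "Request:" as name(argument=value, ...) on one line, values as JSON. move_arm: Moves the arm, as the interface text tells. Its arguments: {"type":"object","properties":{"targets":{"type":"array","items":{"type":"number"}},"squeeze":{"type":"number"}},"required":["targets"]}

```bash
ls; mkdir -p pics; cat > h.py <<'E'
import numpy as np,cv2
from rig import r
def snap(n,tag):
    f=r.grab_frame(n); cv2.imwrite(f'pics/{tag}.png',f['img']); return f
def proj(f,p):
    T=np.array(f['world_to_cam']);c=T[:3,:3]@np.array(p,float)+T[:3,3];k=np.array(f['K'])@c;return k[:2]/k[2]
def ray(f,uv,z):
    T=np.array(f['world_to_cam']);R=T[:3,:3];o=-R.T@T[:3,3];d=R.T@np.linalg.inv(f['K'])@np.array([uv[0],uv[1],1.]);return o+d*(z-o[2])/d[2]
E
python3 - <<'E'
from h import *
print(r.sense(), r.grip_point_offset)
for n in ['top','side']:
    f=snap(n,n+'0')
    T=np.array(f['world_to_cam']);print(n,-T[:3,:3].T@T[:3,3])
    for t in ['dispenser','lid_rib','lever_pad','tray_floor','mug','cassette_center','dripper','sugar_jar','canister','milk_jug','filter_box','spoon']:
        for m in r.mark_of(f,t): print(n,t,np.round(m['position']),round(m['conf'],2),np.round(proj(f,m['position'])))
E
```

```text
pics
{'clock': 0.0, 'qpos': array([ 1.22157411e+00,  3.53669538e-01,  1.63414445e+00,  5.38737626e-06,
        1.15519816e+00, -2.42003610e-03]), 'qvel': array([ 0.00032721, -0.00049796,  0.00010489,  0.00013664, -0.00086703,
       -0.00069661]), 'joint_efforts': array([ 4.77775520e-04, -6.05244541e+01, -3.42063081e+01,  1.42502613e-04,
        9.58588847e-03,  3.98285181e-06]), 'eef_pos': array([212.27746815, 587.3326812 , 230.54390936]), 'tcp_rot': array([-3.14017317e+00, -8.36090521e-06,  2.79478829e+00]), 'contact_force': array([0.33245058, 1.04779343, 0.24502261]), 'wrist_torque': array([ 0.00180735, -0.05053158, -0.08040816]), 'opening': 1.0023071694739238} 18.700000000000003
top [ 165.2012043    -3.78740862 1695.24783759]
top dispenser [550. 153.  -2.] 0.61 [265. 240.]
top lid_rib [556. 103.  94.] 0.78 [278. 230.]
top lid_rib [762. -86.  -0.] 0.23 [338. 172.]
top lever_pad [562.  30.  51.] 0.94 [304. 231.]
top tray_floor [ 468. -258.    6.] 0.59 [399. 260.]
top tray_floor [554. 100.  96.] 0.25 [279. 231.]
top mug [ 450. -516.    4.] 0.9 [483. 262.]
top mug [ 407. -274.   10.]
[... 422 characters left out ...]
 -1.] 0.86 [365. 235.]
side lid_rib [554.  99.  95.] 0.67 [360. 215.]
side lever_pad [563.  29.  51.] 0.51 [351. 246.]
side tray_floor [ 466. -258.    6.] 0.71 [252. 322.]
side tray_floor [ 722. -253.   -2.] 0.39 [362. 367.]
side mug [ 243. -331.    4.] 0.89 [150. 310.]
side mug [ 407. -269.    6.] 0.87 [227. 316.]
side mug [ 456. -522.   -1.] 0.79 [164. 418.]
side dripper [ 723. -251.   -4.] 0.89 [362. 368.]
side sugar_jar [766. -84.  -0.] 0.56 [412. 319.]
side canister [735. 270.  -1.] 0.91 [447. 231.]
side milk_jug [587. 455.   2.] 0.69 [418. 185.]
side milk_jug [767.  69.   3.] 0.47 [435. 277.]
side filter_box [764.  69.   2.] 0.93 [434. 277.]
side spoon [389.  93.  -3.] 0.68 [303. 231.]
```

View pics/top0.png

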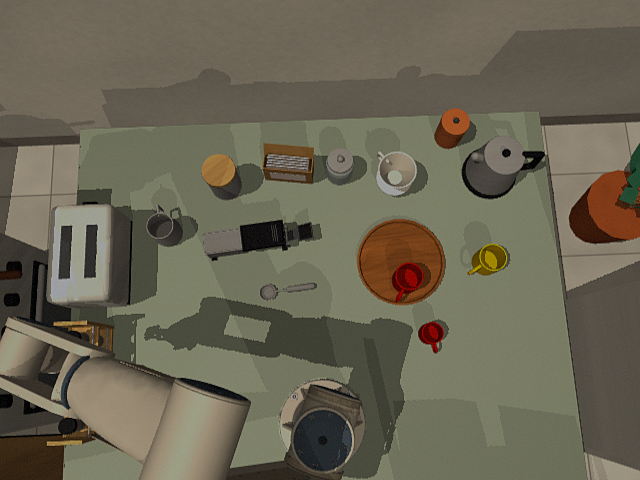

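View pics/side0.png

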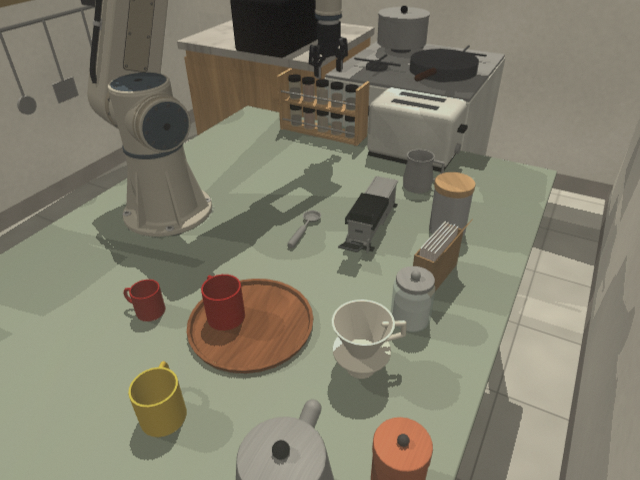

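```bash
python3 - <<'E'
import cv2
i=cv2.imread('pics/top0.png');cv2.imwrite('pics/top0c.png',cv2.resize(i[200:300,190:350],None,fx=5,fy=5,interpolation=2))
cv2.imwrite('pics/top0d.png',cv2.resize(i[220:360,350:510],None,fx=4,fy=4,interpolation=2))
E
```

```text
(no output)
```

View pics/top0c.png

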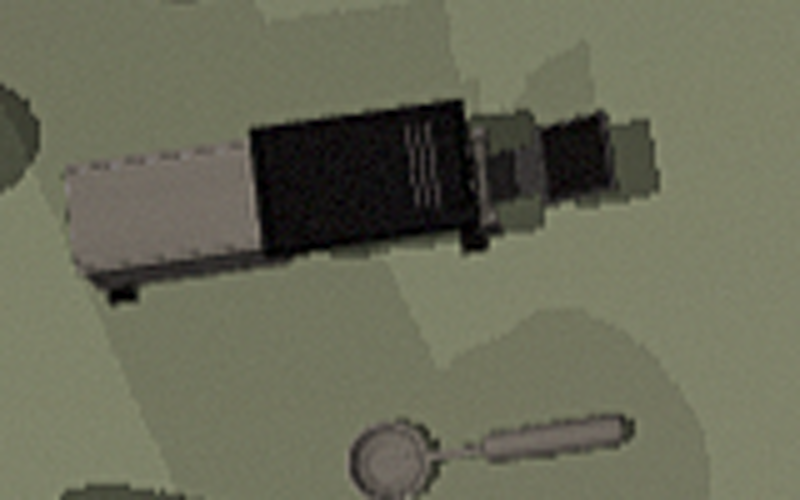

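View pics/top0d.png

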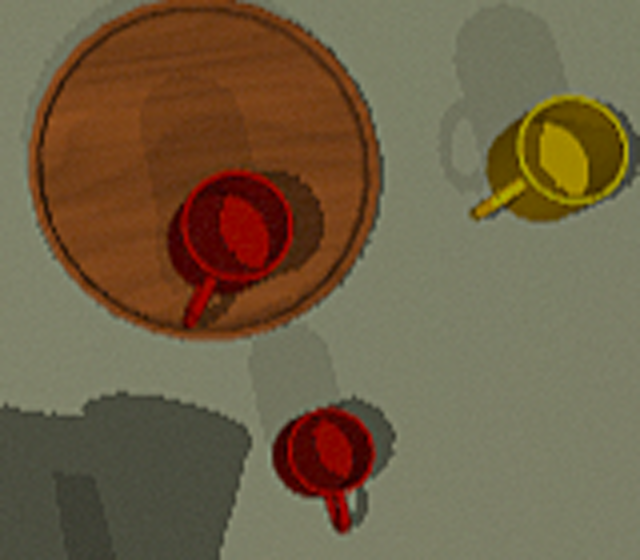

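The possible mugs in the top view are red on the tray (406,279), small red off the tray (431,334) and yellow (490,260). The meant one is the red mug on the tray: it isn't yellow, and the crop confirms it is the larger of the two reds. The dispenser is at about (265,240), with its lever towards −y (304,231).

```bash
cat >> h.py <<'E'
def Rt():
    from scipy.spatial.transform import Rotation as Ro
    return Ro.from_euler('xyz',r.sense()['tcp_rot']).as_matrix()
def togo(p,yaw=None):
    "shift in cm along tool axes and turn deg"
    s=r.sense();R=Rt();d=R.T@(np.array(p)-s['eef_pos'])/10
    t=None if yaw is None else (np.degrees(s['tcp_rot'][2])-yaw+180)%360-180
    return np.round(d,2),t
E
python3 - <<'E'
from h import *
f=r.grab_frame('top')
for t in ['lid','dispenser','lid_rib']:
    for o in r.outline_of(f,t)[:1]:
        m=o['region'].astype('uint8');c=max(cv2.findContours(m,0,2)[0],key=cv2.contourArea)
        b=cv2.boxPoints(cv2.minAreaRect(c)); print(t,o['conf'],b.round(1).tolist())
        w=[ray(f,p,86)[:2] for p in b]; 
        for i in range(4):
            d=w[(i+1)%4]-w[i];print(np.hypot(*d).round(),np.degrees(np.arctan2(-d[0],d[1])).round(1))
print(togo([560,90,230],97))
E
```

```text
lid 0.74 [[238.89999389648438, 225.0], [282.5, 218.8000030517578], [286.29998779296875, 245.1999969482422], [242.60000610351562, 251.5]]
131.0 -174.0
81.0 96.3
130.0 5.9
81.0 -82.8
dispenser 0.84 [[201.8000030517578, 230.89999389648438], [309.79998779296875, 215.5], [314.1000061035156, 245.8000030517578], [206.1999969482422, 261.29998779296875]]
323.0 -174.0
93.0 95.7
319.0 5.9
93.0 -82.0
lid_rib 0.79 [[238.60000610351562, 225.89999389648438], [281.0, 218.8000030517578], [285.29998779296875, 244.8000030517578], [243.0, 251.8000030517578]]
127.0 -172.6
80.0 97.6
126.0 7.3
80.0 -81.5
(array([-49.61, -35.  ,   0.13]), np.float64(63.12836186063214))
```

Request:
move_arm(targets=[1,-5,-3.5,0,8,1,-10,-7,0,16,1,-15,-10.5,0,24,1,-20,-14,0,32,1,-25,-17.5,0,40,1,-30,-21,0,48,1,-35,-24.5,0,56,1,-40,-28,0,63,1,-45,-31.5,0,63.5,1,-49.6,-35,0,63.5])

```text
clock: 2.5
eef_pos: [500.6, 176.7, 231.6]
tcp_rot: [3.141, -0.0, 1.686]
contact_force: [1.1, 0.5, 0.4]
opening: 0.997
```

Request:
move_arm(targets=[1,0,0,0,0,1,0,0,0,0,1,0,0,0,0])

```text
clock: 2.8
eef_pos: [499.1, 179.1, 231.2]
tcp_rot: [-3.141, -0.0, 1.687]
contact_force: [-0.4, -0.4, 0.5]
opening: 0.999
```

```bash
python3 - <<'E'
from h import *
s=r.sense();print(s['eef_pos'],np.degrees(s['tcp_rot']),s['qpos'],s['clock'])
f=snap('wrist','w1')
for t in ['dispenser','lid_rib','lever_pad']:
    for m in r.mark_of(f,t): print(t,np.round(m['position'],1),round(m['conf'],2),np.round(proj(f,m['position'])))
E
```

```text
[499.06422552 179.10044112 231.2051684 ] [-1.79974730e+02 -2.04062127e-02  9.66386800e+01] [3.41440013e-01 2.06070709e-01 1.83510435e+00 5.00002766e-04
 1.10076786e+00 2.25346575e-01] 2.8
dispenser [ 5.536e+02  1.568e+02 -5.000e-01] 0.64 [363. 230.]
lid_rib [554.3 102.7  96.3] 0.57 [369. 315.]
lever_pad [564.4  33.8  56.3] 0.65 [362. 353.]
```

View pics/w1.png

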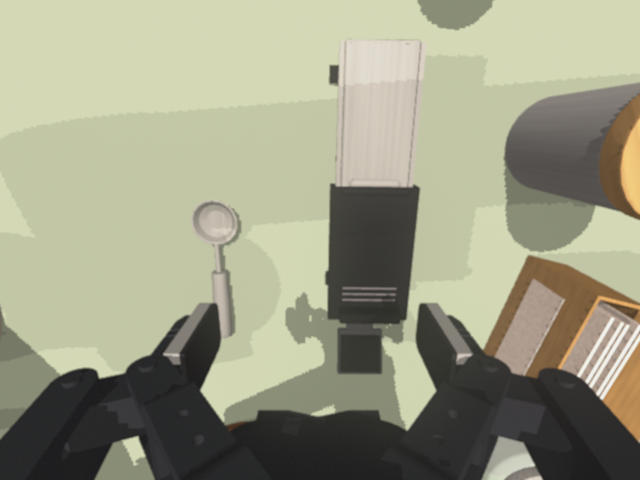

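The wrist view shows the closed lid at (330–417,185–320), with the rib around (369,295) and the lever pad at (360,350). I'll take the axis and centre from the corner pixels.

```bash
python3 - <<'E'
import cv2
i=cv2.imread('pics/w1.png');cv2.imwrite('pics/w1c.png',cv2.resize(i[170:380,300:440],None,fx=4,fy=2.8,interpolation=2))
cv2.imwrite('pics/w1d.png',cv2.resize(i[20:200,310:440],None,fx=4,fy=3,interpolation=2))
from h import *
f=r.grab_frame('wrist')
for name,z,pts in [('lid',86,[(331,185),(418,186),(407,320),(329,318)]),('house',79,[(343,41),(422,41)])]:
    for p in pts: print(name,p,ray(f,p,z).round(1))
E
```

```text
lid (331, 185) [505.4 216.6  86. ]
lid (418, 186) [578.7 224.2  86. ]
lid (407, 320) [594.5  96.6  86. ]
lid (329, 318) [519.7  90.1  86. ]
house (343, 41) [500.9 326.1  79. ]
house (422, 41) [561.2 333.1  79. ]
```

View pics/w1c.png

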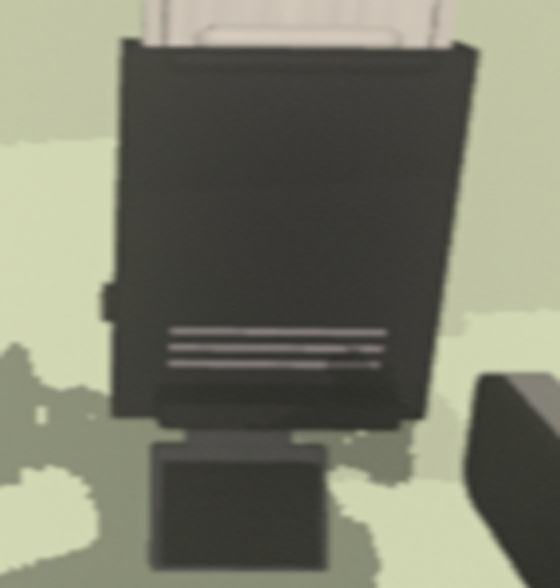

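```bash
cat >> h.py <<'E'
O=np.array([550.5,153.5]);psi=np.radians(6.6)
ex=np.array([np.cos(psi),np.sin(psi)]);ey=np.array([-np.sin(psi),np.cos(psi)])
def D(x,y,z): return np.r_[O+x*ex+y*ey,z]
def inD(p): d=np.array(p[:2])-O; return np.round([d@ex,d@ey,p[2]],1)
E
python3 -c "
from h import *
print(inD(r.sense()['eef_pos']),togo(D(0,-92,231),96.6),togo(D(0,-92,91)))"
```

```text
[-48.1  31.8 231.3] (array([-12.39,   4.78,   0.03]), np.float64(0.13887503108276178)) (array([-12.39,   4.78,  14.03]), None)
```

Request:
move_arm(targets=[-1,-4,1.6,0,0,-1,-8,3.2,0,0,-1,-12.4,4.8,0,0,-1,-12.4,4.8,3,0,-1,-12.4,4.8,6,0,-1,-12.4,4.8,9,0,-1,-12.4,4.8,12,0,-1,-12.4,4.8,14,0,-1,-12.4,4.8,14,0,-1,-12.4,4.8,14,0])

```text
clock: 4.05
eef_pos: [561.6, 61.4, 91.6]
tcp_rot: [-3.141, -0.0, 1.687]
contact_force: [-0.8, 0.2, 0.4]
opening: 0.0
```

```bash
python3 - <<'E'
from h import *
s=r.sense();print(inD(s['eef_pos']),s['opening'],s['contact_force'])
f=snap('side','s2'); i=f['img'];cv2.imwrite('pics/s2c.png',cv2.resize(i[130:280,280:440],None,fx=4,fy=4,interpolation=2))
E
```

```text
[  0.5 -92.8  91.6] 0.00014783342024619856 [-0.76518708  0.19524372  0.41079694]
```

View pics/s2c.png

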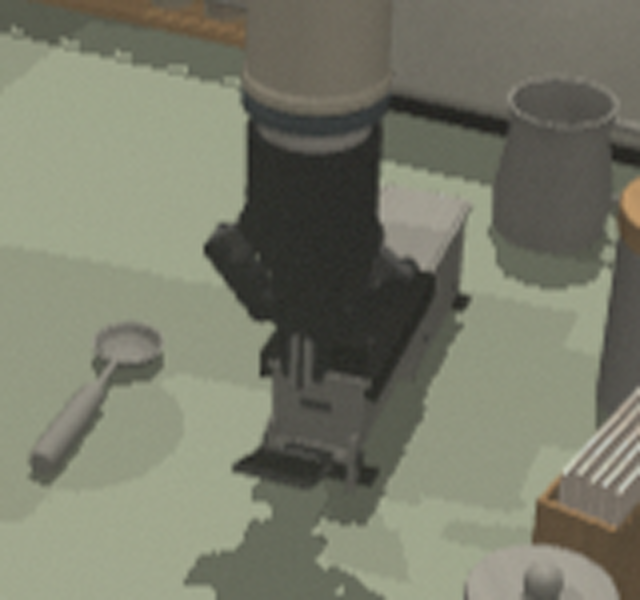

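Request:
move_arm(targets=[-1,0.8,0,0,0,-1,1.6,0,0,0,-1,2.2,0,0,0,-1,2.6,0,0,0,-1,3.0,0,0,0,-1,3.4,0,0,0])

```text
clock: 4.7
eef_pos: [558.2, 94.4, 91.9]
tcp_rot: [3.141, 0.001, 1.687]
contact_force: [0.8, -1.9, 2.2]
opening: -0.001
```

Request:
move_arm(targets=[-1,0.5,0,0,0,-1,1,0,0,0,-1,1.5,0,0,0])

```text
clock: 5.0
eef_pos: [556.0, 110.1, 91.3]
tcp_rot: [3.141, -0.0, 1.687]
contact_force: [0.9, -2.0, 1.0]
opening: -0.002
```

Request:
move_arm(targets=[-1,1.1,0,0,0,-1,2.2,0,0,0,-1,3.3,0,0,0,-1,4.4,0,0,0,-1,5.5,0,0,0,-1,6.6,0,0,0,-1,7.6,0,0,0,-1,8.4,0,0,0,-1,8.9,0,0,0])

```text
clock: 5.9
eef_pos: [545.5, 198.7, 91.2]
tcp_rot: [-3.141, -0.0, 1.687]
contact_force: [1.2, -1.5, 0.3]
opening: -0.003
```

```bash
python3 - <<'E'
from h import *
s=r.sense();print(inD(s['eef_pos']),s['contact_force'])
f=snap('side','s3'); i=f['img'];cv2.imwrite('pics/s3c.png',cv2.resize(i[130:280,280:440],None,fx=4,fy=4,interpolation=2))
for m in r.mark_of(f,'lid_rib'): print(inD(m['position']),m['conf'])
E
```

```text
[ 0.2 45.5 91.2] [ 1.23484094 -1.54085597  0.32712079]
[-0.5 59.9 92.8] 0.58
```

View pics/s3c.png

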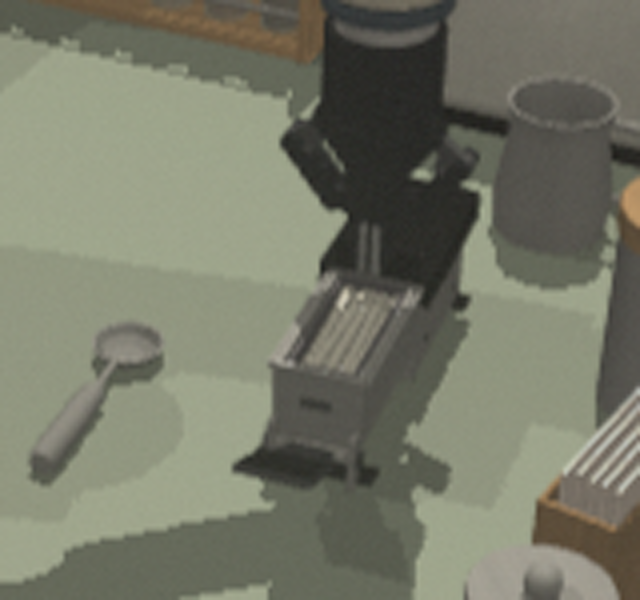

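The lid is sliding, with its rib at about +60 of roughly +74. I'll creep to the stop.

Request:
move_arm(targets=[-1,0.3,0,0,0,-1,0.6,0,0,0,-1,0.8,0,0,0,-1,1.0,0,0,0])

```text
clock: 6.4
eef_pos: [544.2, 207.8, 91.1]
tcp_rot: [-3.141, 0.0, 1.686]
contact_force: [-0.9, -1.3, -0.9]
opening: -0.003
```

Request:
move_arm(targets=[-1,0.1,0,0,0,-1,0.2,0,0,0])

```text
clock: 6.6
eef_pos: [544.0, 209.8, 91.1]
tcp_rot: [-3.141, 0.0, 1.686]
contact_force: [-1.3, -1.3, -0.3]
opening: 0.001
```

Request:
move_arm(targets=[-1,0.1,0,0,0,-1,0.2,0,0,0])

```text
clock: 6.8
eef_pos: [544.0, 210.8, 91.2]
tcp_rot: [-3.141, 0.002, 1.687]
contact_force: [1.3, -11.6, 1.1]
opening: -0.0
```

Request:
move_arm(targets=[-1,0.05,0,0,0,-1,0.05,0,0,0])

```text
clock: 7.0
eef_pos: [544.0, 210.8, 91.2]
tcp_rot: [-3.141, 0.002, 1.687]
contact_force: [1.1, -9.6, 0.7]
opening: -0.0
```

```bash
python3 - <<'E'
from h import *
s=r.sense();print(inD(s['eef_pos']),s['contact_force'])
print(togo(D(0,-129,180)))
E
```

```text
[ 0.1 57.7 91.2] [ 1.09538654 -9.60251899  0.69602302]
(array([-18.69,  -0.04,  -8.83]), None)
```

The lid is at its stop: the force rose to about 10 N and the TCP didn't move. Next, over to the lever.

Request:
move_arm(targets=[-1,-1.0,0,0,0,-1,-2,0,-2,0,-1,-5,0,-4,0,-1,-9,0,-4,0,-1,-13,0,-4,0,-1,-17,0,-4,0,-1,-18.7,0,-3,0,-1,-18.7,0,0,0,-1,-18.7,0,1.2,0,-1,-18.7,0,1.2,0])

```text
clock: 8.0
eef_pos: [564.2, 26.6, 77.7]
tcp_rot: [-3.138, -0.001, 1.686]
contact_force: [0.7, 0.1, -0.4]
opening: 0.001
```

```bash
python3 - <<'E'
from h import *
s=r.sense();print(inD(s['eef_pos']),s['contact_force'])
f=snap('side','s4'); i=f['img'];cv2.imwrite('pics/s4c.png',cv2.resize(i[130:280,280:440],None,fx=4,fy=4,interpolation=2))
for n in ['lid_rib','cassette_center','lever_pad']:
  for m in r.mark_of(f,n): print(n,inD(m['position']),m['conf'])
f=snap('wrist','w4')
for n in ['lid_rib','cassette_center','lever_pad']:
  for m in r.mark_of(f,n): print(n,inD(m['position']),m['conf'])
f=snap('top','t4')
for n in ['lid_rib','cassette_center','lever_pad']:
  for m in r.mark_of(f,n): print(n,inD(m['position']),m['conf'])
E
```

```text
[  -0.9 -127.6   77.7] [ 0.738668    0.07445441 -0.41172354]
lid_rib [-2.1 73.1 96.3] 0.59
lid_rib [ 72.1 293.6   1.2] 0.16
cassette_center [ 73.6 293.8   0.8] 0.43
lever_pad [   0.5 -127.6   51.1] 0.71
cassette_center [ 0.7  0.  50.1] 0.57
lever_pad [  -3.  -120.4   53.9] 0.64
lid_rib [ 0.4 75.1 94.4] 0.92
cassette_center [-0.6  4.9 53.9] 0.67
```

View pics/s4c.png

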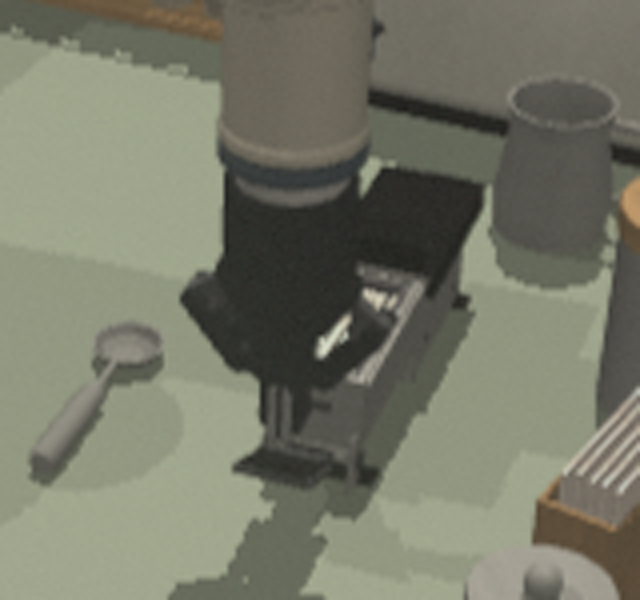

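View pics/w4.png

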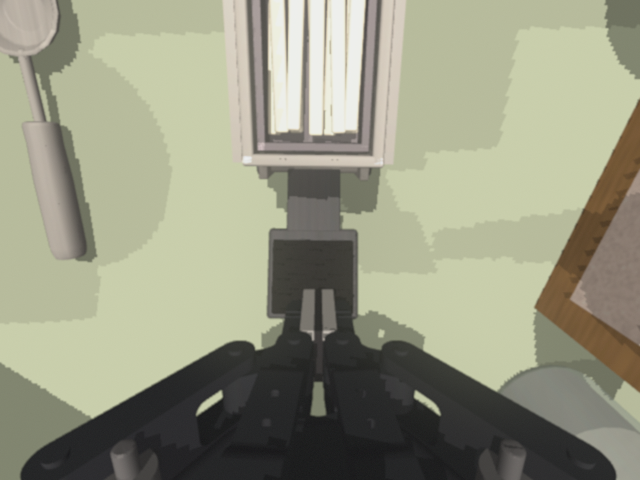

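The lid is open and the cassette is visible in the well. The fingertips at (318,300) are centred over the paddle. Pressing slowly.

Request:
move_arm(targets=[-1,0,0,0.6,0,-1,0,0,1.2,0,-1,0,0,1.6,0,-1,0,0,2.0,0,-1,0,0,2.4,0,-1,0,0,2.8,0,-1,0,0,3.2,0])

```text
clock: 9.3
eef_pos: [566.3, 26.3, 47.6]
tcp_rot: [3.14, 0.001, 1.687]
contact_force: [0.7, -2.3, 7.7]
opening: -0.001
```

Request:
move_arm(targets=[-1,0,0,0.4,0,-1,0,0,0.8,0,-1,0,0,1.2,0,-1,0,0,1.5,0])

```text
clock: 9.7
eef_pos: [566.7, 25.9, 32.8]
tcp_rot: [3.14, 0.001, 1.687]
contact_force: [0.6, -4.7, 7.9]
opening: -0.005
```

Request:
move_arm(targets=[-1,0,0,0.2,0,-1,0,0,0.4,0,-1,0,0,0.5,0])

```text
clock: 10.0
eef_pos: [566.7, 25.7, 27.9]
tcp_rot: [3.14, 0.001, 1.687]
contact_force: [-0.4, -7.1, 10.0]
opening: 0.004
```

Request:
move_arm(targets=[-1,0,0,0.1,0,-1,0,0,0.2,0])

```text
clock: 10.2
eef_pos: [566.7, 25.6, 26.1]
tcp_rot: [3.14, 0.001, 1.687]
contact_force: [-1.5, -8.1, 10.4]
opening: -0.001
```

Request:
move_arm(targets=[-1,0,0,0.1,0,-1,0,0,0.1,0])

```text
clock: 10.4
eef_pos: [566.7, 25.8, 24.9]
tcp_rot: [3.14, 0.001, 1.687]
contact_force: [1.3, -5.6, 6.6]
opening: -0.001
```

Request:
move_arm(targets=[-1,0,0,0.05,0,-1,0,0,0.1,0])

```text
clock: 10.6
eef_pos: [566.7, 25.8, 24.0]
tcp_rot: [3.14, 0.001, 1.687]
contact_force: [-0.3, -6.4, 10.2]
opening: 0.003
```

Request:
move_arm(targets=[-1,0,0,0.05,0,-1,0,0,0.1,0])

```text
clock: 10.8
eef_pos: [566.8, 25.7, 23.2]
tcp_rot: [3.14, 0.001, 1.687]
contact_force: [-0.5, -6.6, 15.3]
opening: 0.002
```

Request:
move_arm(targets=[-1,0,0,0.03,0,-1,0,0,0.03,0])

```text
clock: 11.0
eef_pos: [566.8, 25.8, 23.2]
tcp_rot: [3.139, 0.001, 1.687]
contact_force: [-1.2, -5.5, 14.5]
opening: -0.002
```

```bash
python3 - <<'E'
from h import *
s=r.sense();print(inD(s['eef_pos']),s['contact_force'])
f=snap('wrist','w5')
E
```

```text
[   1.5 -128.8   23.2] [-1.21077008 -5.54378498 14.53927441]
```

View pics/w5.png

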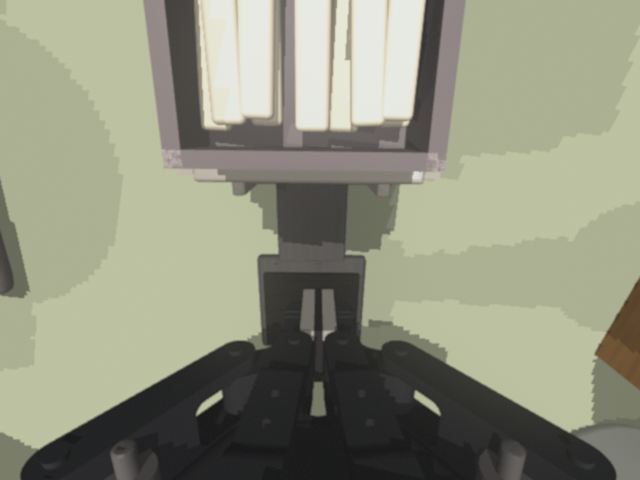

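Request:
move_arm(targets=[-1,0,0,0.04,0,-1,0,0,0.04,0])

```text
clock: 11.25
eef_pos: [566.9, 25.7, 23.0]
tcp_rot: [3.139, 0.001, 1.687]
contact_force: [-3.6, -6.5, 16.4]
opening: 0.001
```

The force rose to about 16 N with barely any travel, so the lever is at its stop. Releasing it gently.

Request:
move_arm(targets=[-1,0,0,-0.5,0,-1,0,0,-1,0,-1,0,0,-1.6,0,-1,0,0,-2.4,0,-1,0,0,-3.2,0,-1,0,0,-5,0,-1,0,0,-8,0,-1,0,0,-11,0,-1,0,0,-15,0,-1,0,0,-17,0])

```text
clock: 12.25
eef_pos: [566.2, 26.5, 194.9]
tcp_rot: [3.139, 0.0, 1.687]
contact_force: [0.7, 0.5, -1.0]
opening: -0.001
```

```bash
python3 - <<'E'
from h import *
s=r.sense();print(inD(s['eef_pos']),s['contact_force'])
f=snap('wrist','w6')
for n in ['lid_rib','cassette_center','lever_pad','dispenser']:
  for m in r.mark_of(f,n): print('w',n,inD(m['position']),m['conf'])
f=snap('side','s6'); i=f['img'];cv2.imwrite('pics/s6c.png',cv2.resize(i[130:280,280:440],None,fx=4,fy=4,interpolation=2))
for n in ['lid_rib','cassette_center','lever_pad']:
  for m in r.mark_of(f,n): print('s',n,inD(m['position']),m['conf'])
f=snap('top','t6')
for n in ['lid_rib','cassette_center','lever_pad','tray_floor','mug']:
  for m in r.mark_of(f,n): print('t',n,inD(m['position']),m['conf'],m['position'])
print(togo(D(0,0,190),96.6))
E
```

```text
[   1.  -127.9  194.9] [ 0.65399584  0.5315017  -1.02850224]
w cassette_center [ 0.3  0.9 79.2] 0.78
w cassette_center [ 179.3 -259.3    1.2] 0.49
w lever_pad [  -0.4 -116.8   53.8] 0.84
s lid_rib [-0.2 73.9 93.2] 0.74
s cassette_center [ 1.2 -0.3 86.1] 0.73
s lever_pad [  -3.3 -122.8   54.3] 0.49
t lid_rib [-0.6 73.4 94.7] 0.68 [541.5, 226.3, 94.7]
t lid_rib [ 180.1 -259.1   -0.6] 0.5 [759.2, -83.2, -0.6]
t lid_rib [ 70.1 293.2   1.9] 0.47 [586.4, 452.8, 1.9]
t cassette_center [ 2.2  0.6 86.1] 0.6 [552.6, 154.3, 86.1]
t tray_floor [-133.1 -399.4    8. ] 0.8 [464.2, -258.6, 8.0]
t mug [-190.3 -405.     8. ] 0.93 [408.0, -270.7, 8.0]
t mug [-357.8 -440.9    0.8] 0.81 [245.7, -325.6, 0.8]
t mug [-171.5 -654.5    0.7] 0.78 [455.4, -516.4, 0.7]
(array([12.78, -0.03,  0.13]), np.float64(0.03109798905529715))
```

View pics/s6c.png

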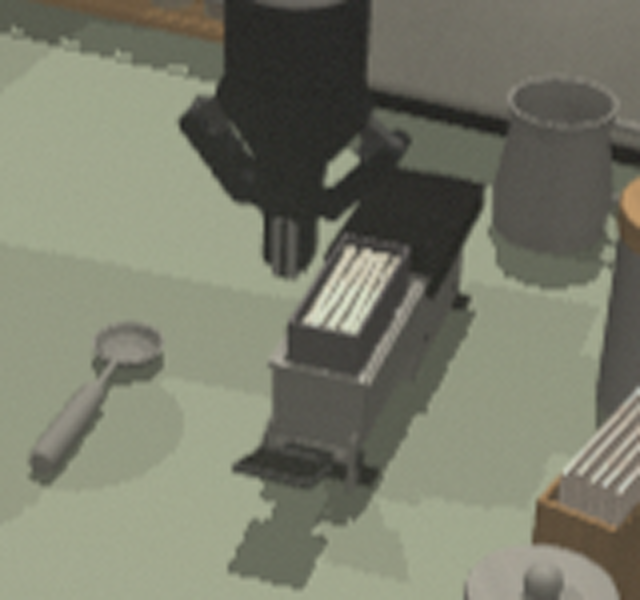

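View pics/w6.png

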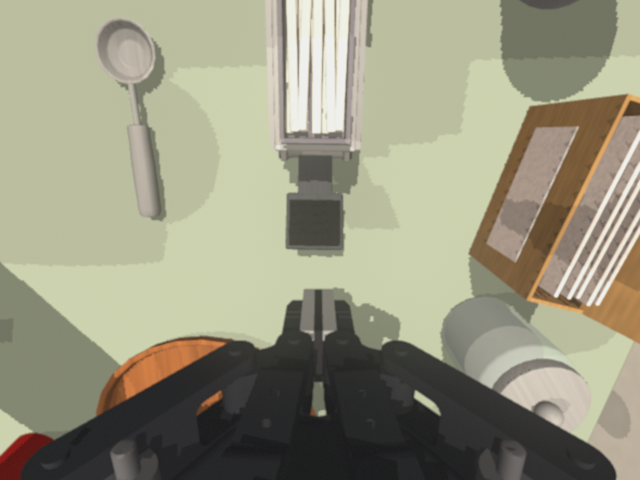

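The cassette is caught in the raised position, with its top at about z 107 and its centre at dispenser (≈+1, 0). I'll open the gripper, move above it and go down.

Request:
move_arm(targets=[1,4,0,0,0,1,8,0,0,0,1,12,0,0,0,1,12.8,0,0,0,1,12.8,0,2,0,1,12.8,0,4,0,1,12.8,0,5,0,1,12.8,0,5,0])

```text
clock: 13.8
eef_pos: [549.9, 153.1, 140.2]
tcp_rot: [-3.139, 0.001, 1.686]
contact_force: [0.9, 0.0, -0.8]
opening: 1.003
```

```bash
python3 - <<'E'
from h import *
s=r.sense();print(inD(s['eef_pos']),s['opening'])
f=snap('wrist','w7')
for m in r.mark_of(f,'cassette_center'): print('w',inD(m['position']),m['conf'])
print(togo(D(0.5,0,80),96.6))
E
```

```text
[ -0.6  -0.3 140.2] 1.0026547613236347
w [ 0.2 -1.4 81.1] 0.81
(array([ 0.01, -0.01,  6.2 ]), np.float64(0.0038688557768864484))
```

View pics/w7.png

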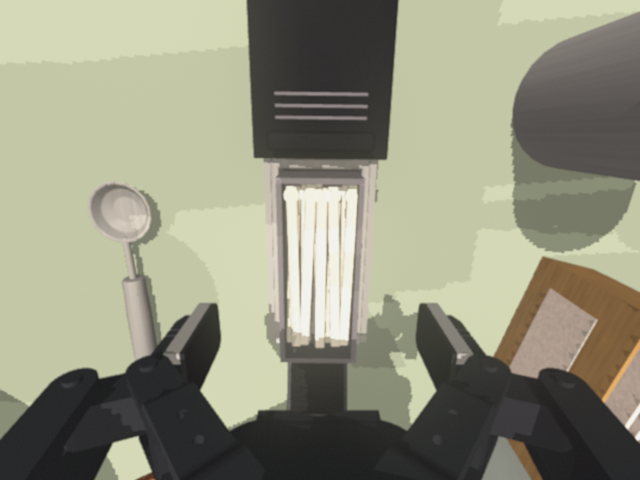

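The cassette (columns 279–363) is centred between the fingers, so I'll descend and grip.

Request:
move_arm(targets=[1,0,0,2,0,1,0,0,4,0,1,0,0,5.4,0,1,0,0,6,0,1,0,0,6,0,-0.1,0,0,6,0,-0.1,0,0,6,0,-0.4,0,0,6,0,-0.4,0,0,6,0,-0.4,0,0,6,0], squeeze=30)

```text
clock: 14.9
eef_pos: [551.3, 153.9, 82.3]
tcp_rot: [3.14, -0.0, 1.687]
contact_force: [-1.4, 0.1, 6.0]
opening: 0.534
```

Request:
move_arm(targets=[-1,0,0,0,0,-1,0,0,0,0,-1,0,0,0,0], squeeze=40)

```text
clock: 15.2
eef_pos: [551.3, 153.9, 82.4]
tcp_rot: [3.14, -0.0, 1.687]
contact_force: [-0.7, -0.4, 6.9]
opening: 0.533
```

```bash
python3 - <<'E'
from h import *
s=r.sense();print(inD(s['eef_pos']),s['opening'],s['contact_force'])
f=snap('side','s8'); i=f['img'];cv2.imwrite('pics/s8c.png',cv2.resize(i[130:280,280:440],None,fx=4,fy=4,interpolation=2))
E
```

```text
[ 0.9  0.3 82.4] 0.5326668198433437 [-0.71293401 -0.35472814  6.85264585]
```

View pics/s8c.png

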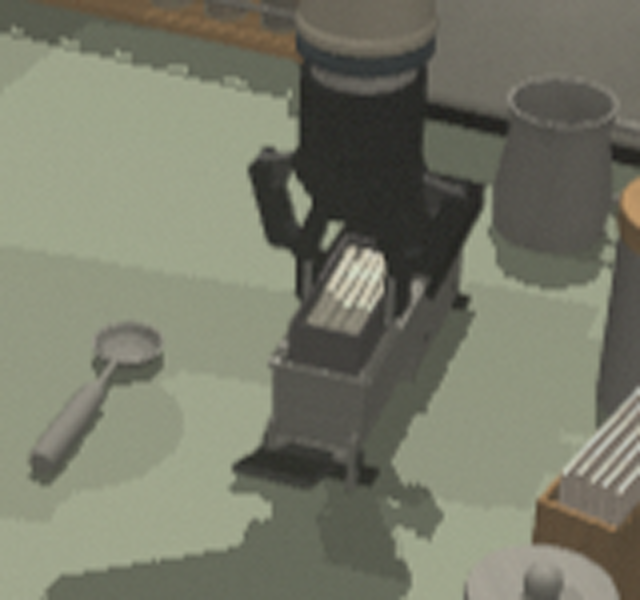

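The opening is 0.533 × 85 ≈ 45 mm, which means the cassette is held. Lifting slowly.

Request:
move_arm(targets=[-1,0,0,-0.5,0,-1,0,0,-1,0,-1,0,0,-2,0,-1,0,0,-3,0,-1,0,0,-4.5,0,-1,0,0,-6,0,-1,0,0,-7.5,0,-1,0,0,-9,0,-1,0,0,-9,0])

```text
clock: 16.15
eef_pos: [552.3, 154.1, 174.6]
tcp_rot: [3.137, -0.001, 1.686]
contact_force: [0.1, 0.0, -2.0]
opening: 0.526
```

```bash
python3 - <<'E'
from h import *
s=r.sense();print(inD(s['eef_pos']),s['opening'],s['contact_force'],s['eef_pos'])
f=snap('side','s9'); i=f['img'];cv2.imwrite('pics/s9c.png',cv2.resize(i[100:280,260:450],None,fx=3.3,fy=3.3,interpolation=2))
for m in r.mark_of(f,'cassette_center'): print('s',inD(m['position']),m['conf'])
for t in ['tray_floor','mug']: print([m['position'] for m in r.mark_of(f,t)])
print(togo([510,-255,172]))
E
```

```text
[  1.9   0.4 174.6] 0.5264918611180818 [ 0.06755686  0.04738134 -2.00228024] [552.30315244 154.14618111 174.59797427]
s [  6.9  -0.4 175.3] 0.77
[[465.2, -259.5, 5.8]]
[[404.6, -266.6, 5.3], [244.0, -330.6, 1.7], [453.8, -523.1, -2.3]]
(array([-40.12,  -8.72,  -0.08]), None)
```

View pics/s9c.png

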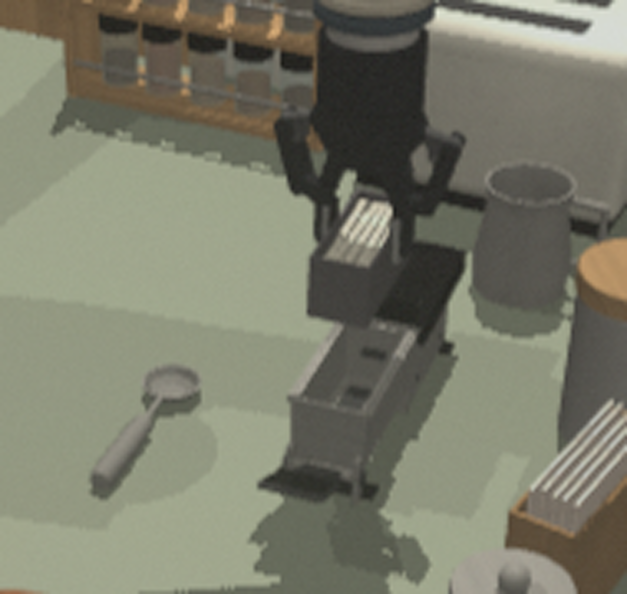

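The cassette is clear of the well and level. Next stop is the tray, with a target of about (512, −257), 105 mm from the mug's axis.

Request:
move_arm(targets=[-1,-1,-0.2,0,0,-1,-3,-0.6,0,0,-1,-5.5,-1.2,0,0,-1,-8,-1.7,0,0,-1,-10.5,-2.2,0,0,-1,-13,-2.8,0,0,-1,-15.5,-3.3,0,0,-1,-18,-3.8,0,0,-1,-20.5,-4.3,0,0,-1,-23,-4.9,0,0])

```text
clock: 17.35
eef_pos: [527.9, -81.9, 171.0]
tcp_rot: [-3.14, -0.0, 1.686]
contact_force: [-0.3, 0.0, -2.9]
opening: 0.526
```

Request:
move_arm(targets=[-1,-2.5,-0.5,0,0,-1,-5,-1.1,0,0,-1,-7.5,-1.6,0,0,-1,-10,-2.1,0,0,-1,-12.5,-2.6,0,0,-1,-14.5,-3.0,0,0,-1,-16,-3.3,0,0,-1,-17,-3.6,0,0,-1,-17.3,-3.6,0,0,-1,-17.3,-3.6,0,0])

```text
clock: 18.35
eef_pos: [512.8, -256.3, 171.4]
tcp_rot: [-3.141, -0.0, 1.686]
contact_force: [0.4, -0.2, -3.1]
opening: 0.534
```

```bash
python3 - <<'E'
from h import *
s=r.sense();print(s['eef_pos'],np.degrees(s['tcp_rot']),s['opening'],s['contact_force'])
f=snap('wrist','w10')
f=snap('side','s10'); i=f['img'];cv2.imwrite('pics/s10c.png',cv2.resize(i[200:400,120:400],None,fx=2.8,fy=2.8,interpolation=2))
for m in r.mark_of(f,'cassette_center'): print('s',m['position'],m['conf'])
print(togo([512,-257,45]))
E
```

```text
[ 512.7794063  -256.33235938  171.40134802] [-1.79987097e+02 -2.13624686e-02  9.66057497e+01] 0.5343634718251992 [ 0.37391    -0.17165661 -3.06356645]
s [516.5, -258.9, 172.0] 0.66
(array([-0.13, -0.11, 12.65]), None)
```

View pics/s10c.png

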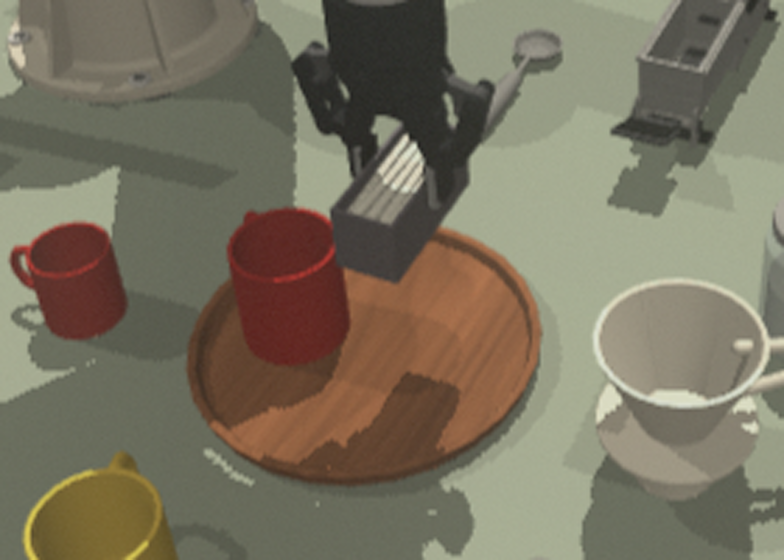

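View pics/w10.png

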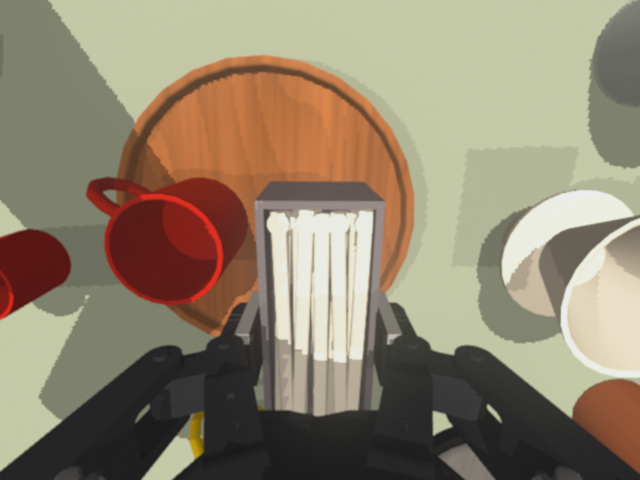

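I'll shift 12 mm in +x so the gripper's knuckles stay clear of the mug, then lower.

Request:
move_arm(targets=[-1,-0.1,0.6,0,0,-1,-0.2,1.2,0.5,0,-1,-0.2,1.2,2,0,-1,-0.2,1.2,4,0,-1,-0.2,1.2,6,0,-1,-0.2,1.2,8,0,-1,-0.2,1.2,10,0,-1,-0.2,1.2,11.5,0,-1,-0.2,1.2,12.2,0,-1,-0.2,1.2,12.6,0])

```text
clock: 19.5
eef_pos: [524.8, -256.8, 44.6]
tcp_rot: [-3.141, -0.001, 1.687]
contact_force: [0.3, -0.5, -1.6]
opening: 0.534
```

Request:
move_arm(targets=[-1,0,0,0.3,0,-1,0,0,0.6,0,-1,0,0,0.8,0,-1,0,0,0.9,0])

```text
clock: 19.9
eef_pos: [525.2, -257.1, 36.8]
tcp_rot: [3.141, 0.0, 1.686]
contact_force: [-0.1, 1.0, -2.6]
opening: 0.535
```

```bash
python3 - <<'E'
from h import *
s=r.sense();print(s['eef_pos'],s['opening'],s['contact_force'])
f=snap('side','s11'); i=f['img'];cv2.imwrite('pics/s11c.png',cv2.resize(i[200:400,120:400],None,fx=2.8,fy=2.8,interpolation=2))
E
```

```text
[ 525.24506612 -257.09357303   36.82573497] 0.5345769811781867 [-0.1422445   1.02885954 -2.56103816]
```

View pics/s11c.png

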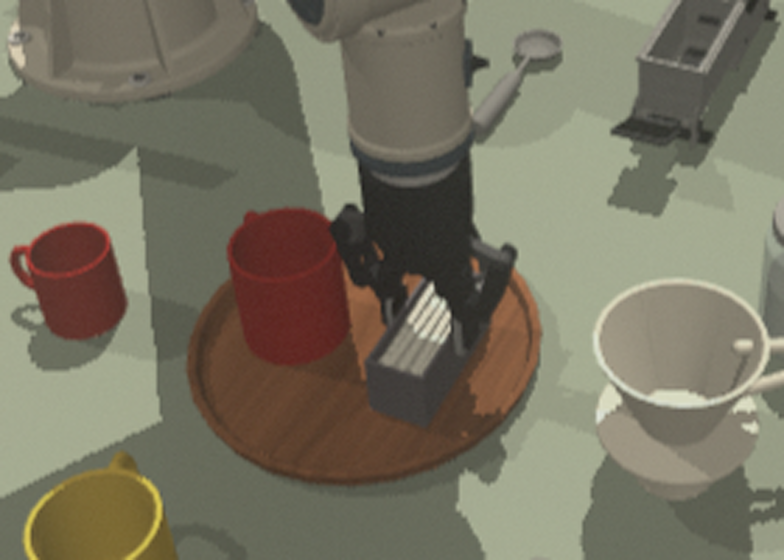

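Request:
move_arm(targets=[-1,0,0,0.1,0,-1,0,0,0.2,0,-1,0,0,0.3,0])

```text
clock: 20.25
eef_pos: [525.1, -257.0, 33.6]
tcp_rot: [3.141, 0.0, 1.687]
contact_force: [0.5, -0.6, -2.0]
opening: 0.531
```

Request:
move_arm(targets=[-1,0,0,0.05,0,-1,0,0,0.1,0])

```text
clock: 20.45
eef_pos: [525.0, -257.0, 32.5]
tcp_rot: [-3.142, 0.0, 1.687]
contact_force: [0.0, -0.3, -1.0]
opening: 0.53
```

Request:
move_arm(targets=[-1,0,0,0.05,0,-1,0,0,0.1,0])

```text
clock: 20.65
eef_pos: [525.1, -257.0, 31.6]
tcp_rot: [-3.142, 0.0, 1.687]
contact_force: [-2.1, 0.5, 4.5]
opening: 0.529
```

The cassette touched down at the expected height, with about 6 N of added load. Releasing.

Request:
move_arm(targets=[0.15,0,0,0,0,0.3,0,0,0,0,0.4,0,0,0,0,0.4,0,0,0,0])

```text
clock: 21.05
eef_pos: [525.2, -257.0, 31.7]
tcp_rot: [3.141, 0.0, 1.687]
contact_force: [0.8, -0.4, -0.6]
opening: 0.698
```

```bash
python3 - <<'E'
from h import *
s=r.sense();print(s['eef_pos'],s['opening'],s['contact_force'])
f=snap('wrist','w12')
E
```

```text
[ 525.17640418 -257.04337996   31.72222069] 0.6981606105327778 [ 0.7725078  -0.43199977 -0.55574853]
```

View pics/w12.png

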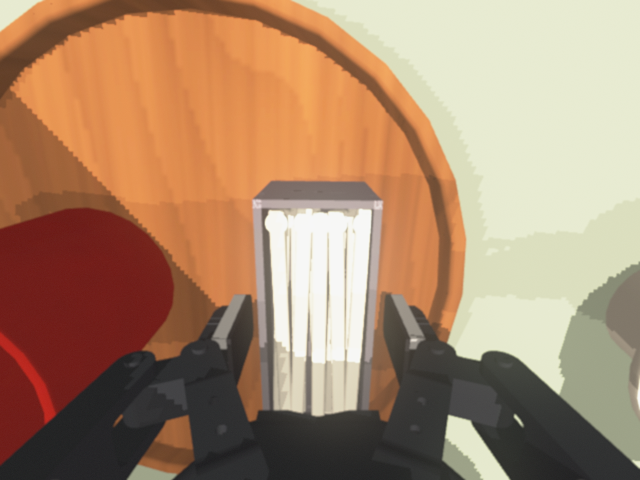

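Both pads are clear of the cassette (gaps at columns 245–255 and 382–390), and it stands level. Lifting straight up.

Request:
move_arm(targets=[0.4,0,0,-0.5,0,0.4,0,0,-1.5,0,0.4,0,0,-3,0,0.4,0,0,-6,0,0.4,0,0,-10,0,0.4,0,0,-14,0,0.4,0,0,-18,0,0.4,2,0,-20,0,0.4,6,0,-20,0,0.4,10,0,-20,0])

```text
clock: 22.1
eef_pos: [513.8, -157.2, 234.1]
tcp_rot: [3.138, 0.001, 1.685]
contact_force: [-0.2, 0.1, -0.1]
opening: 0.699
```

Request:
move_arm(targets=[0.4,5,0,0,0,0.4,9,0,0,0,0.4,12,0,0,0,0.4,12,0,0,0,0.4,12,0,0,0,0.4,12,0,0,0])

```text
clock: 22.7
eef_pos: [499.9, -39.1, 232.3]
tcp_rot: [3.141, 0.001, 1.686]
contact_force: [-0.2, -0.4, 0.2]
opening: 0.707
```

```bash
python3 - <<'E'
from h import *
s=r.sense();print(s['eef_pos'],s['opening'],s['contact_force'],s['qvel'])
for c in ['top','side']:
  f=snap(c,c+'13')
  for n in ['cassette_center','tray_floor','mug','lid_rib','lever_pad','dripper','sugar_jar','canister','milk_jug','filter_box','spoon']:
    for m in r.mark_of(f,n):
      if m['conf']>.5: print(c,n,np.round(m['position']),round(m['conf'],2))
i=f['img'];cv2.imwrite('pics/s13c.png',cv2.resize(i[150:430,110:460],None,fx=2.1,fy=2.1,interpolation=2))
E
```

```text
[499.91327761 -39.11686711 232.31951544] 0.7066314569934274 [-0.22945717 -0.35127232  0.23457453] [-1.11119850e-02  7.87419955e-03  6.54093386e-05  1.10190354e-03
 -2.86738310e-03  3.30250461e-03]
top cassette_center [ 523. -256.   29.] 0.9
top cassette_center [588. 453.   1.] 0.74
top tray_floor [ 466. -257.    8.] 0.76
top mug [ 408. -270.    7.] 0.82
top mug [ 452. -517.   -1.] 0.75
top mug [ 241. -327.   -1.] 0.6
top lid_rib [541. 229.  98.] 0.82
top lever_pad [565.  29.  55.] 0.69
top dripper [ 722. -248.   -1.] 0.69
top sugar_jar [760. -85.  -0.] 0.76
top canister [734. 275.  -3.] 0.94
top milk_jug [587. 449.  -2.] 0.62
top filter_box [767.  73.  -0.] 0.82
top filter_box [ 405. -272.   10.] 0.56
top spoon [394.  95.  -1.] 0.88
side cassette_center [ 528. -257.   34.] 0.94
side tray_floor [ 467. -256.    4.] 0.68
side mug [ 406. -269.    6.] 0.68
side mug [ 457. -519.   -3.] 0.67
side mug [ 244. -331.    4.] 0.55
side lid_rib [544. 227.  93.] 0.67
side lever_pad [564.  29.  51.] 0.7
side dripper [ 724. -252.    1.] 0.95
side sugar_jar [764. -88.  -2.] 0.82
side canister [737. 269.  -0.] 0.57
side milk_jug [588. 456.   0.] 0.67
side filter_box [764.  71.   4.] 0.66
side spoon [393.  94.  -0.] 0.61
```

View pics/s13c.png

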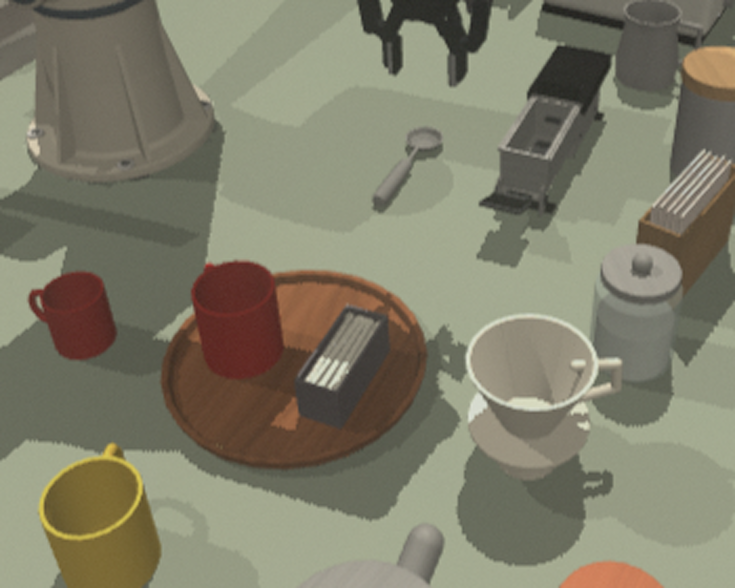

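View pics/top13.png

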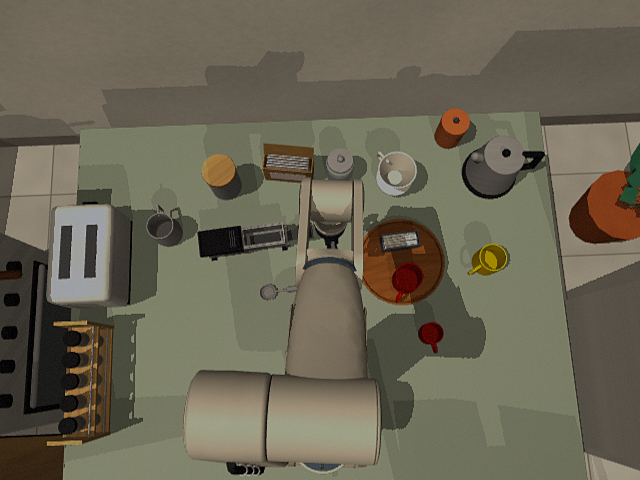

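The cassette stands flat on the tray beside the mug: its centre reads z ≈ 31 as expected, at pixels (345,365) in the side crop and (400,241) in the top view. The lid is still fully open, nothing else has moved beyond measurement noise, and the robot is clear. Handing in.

```bash
python3 -c "
from rig import r
print(r.sign_off())"
```

```text
the job is handed in; nothing more can be done
None
```

The job is done and handed in at about 23 s. The stirrer cassette stands upright and flat on the round tray beside the red mug.

- **Lid:** I pushed it by the rib to its hard stop, where the force reached about 10 N. The final pictures show the rib some 125 mm from its shut position, so it is still fully open.
- **Lever:** I pressed it slowly to the stop, ending at about 16 N, and let it up gently. The cassette stayed about 30 mm up.
- **Cassette:** I gripped it across its width at 40 N, lifted it out, and lowered it until it touched the tray at the expected height. The gripper then opened clear of it and backed off.
- **Last checks:** The cassette centre is at about (525, −257, 31) mm, wholly inside the tray rim. The mug and other kitchen things are where they started within measurement noise (about 5 mm). The robot is touching nothing.

The networks gave two confident wrong labels in the final top view, calling the milk jug a cassette and the mug a filter box. The pictures contradicted both, so I ignored them. No check failed.

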